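Trip the marble batch bucket and set it back up

ROBOT

A 6-joint arm with a two-finger parallel gripper is mounted at the origin on the work surface. World frame = base frame: x ahead of the robot, y to its left, z up, the work surface at z = 0. Lengths are in mm, angles in rad, forces in N, time in s.
With the tool pointing down it reaches from about 275 to 775 mm from the base axis. Payload 14.6 kg.
Tool frame: the origin (TCP) lies between the finger pads; the fingertips stand 11 mm ahead of it and the grasp point (between the pads) lies 8 mm behind it (robot.tips_ahead is the distance from the TCP to the fingertips, in mm); z points along the fingers, x is the direction in which the jaws open and shut, and the axes are right-handed (so a half turn about z gives the same grasp; the last joint's range is limited). The gripper opens to 85 mm and grips with 20 to 120 N. Pads are 22 mm wide; open, the fingers measure 114 mm over their backs; the gripper's body (76 mm by 85 mm) begins 54 mm behind the grasp point. The pads swing forward as they close: fully open they stand 13 mm farther back than shut.
Start: joints at [-1.305, 0.263, -0.048, 1.259, 0, 1.415], TCP at [214.452, -479.206, 242.278] pointing down, gripper open.
Joint ranges: [-2.65, 2.65], [-0.89, 1.7], [-1.18, 1.37], [-2.13, 2.11], [-1.35, 1.29], [-3.14, 3.14]. Speed limits (rad/s): [1.89, 1.89, 2.57, 2.79, 3.14, 3.14].

INTERFACE

Orientations are given as a rotation vector (axis times angle).
In Python, from rig import robot gives the robot as it stands.
- The arm moves only by the shell command python3 -m inch 'ROWS' [FORCE]. ROWS is JSON, one flat list of numbers, 5 for each row, row after row: the opening in per cent of the stroke, from 0 (shut) to 100 (fully open), then the shift along the tool's x, y, z in mm, then the turn about the tool's z in degrees. A call has 1 to 12 rows; each row is the pose to reach, as a shift and turn from the pose measured when the call began, along the tool's axes at that moment; what a row does not reach only later rows make up. A row lasts 1/8 s, in which the tool goes at most 62.5 mm and 10.7 degrees, less where a joint would pass 70% of its speed; a pose out of reach is approached as far as the arm can. A call with a gripper value outside its range is refused whole. The fingers move at their own pace and stop on an object; FORCE is the grip in N (left out, the last holds). Time passes only in rows, so rows that repeat a pose let the fingers close. It gives the time, the measured TCP pose, the force and the opening at its end, in the units of the state.
- robot.observe(): the state, without advancing time (a new reading comes with each control period).
- robot.grab_frame(name): name is "scene" or "top"; returns (picture, depth): 420x560x3 uint8, red, green, blue; 420x560 float32, mm along the optical axis (not along the pixel's ray), 0 where there is no reading.
- robot.calibration(name): a dict with "mtx" (3x3 intrinsics, pixels), "R" (3x3) and "t" (3): a world point X has camera coordinates R X + t. Camera axes: x right, y down, z forward; pixel columns grow to the right and rows downward; lengths in mm; the calibration is good to about 2 mm. A picture is of the moment at which its call begins. calibration takes no time and is no camera call.
- robot.job_done(): hands the job in, once; it reports no verdict.
The state is a dict: "clock": time; "joint_positions": joint angles; "qd": joint speeds; "effort": joint torques, N m; "tcp_pos": TCP position; "orientation": TCP orientation; "contact_force": force on the tool from outside, world axes, zero at the start; "moment": the same for the moment, N m; "finger_gap": opening from 0.0 (shut) to 1.0 (fully open).
Only numpy, scipy, OpenCV 4.12 (cv2) and the standard library are available. Lean on these libraries where they do the work, as an engineer would, in place of code of your own. Each camera call takes 0.05 s, during which the arm holds its last target. There are 200 camera calls.

TASK

The counterweighted tip bucket already holds one marble block. Take the other marble block of the same size from the bench, set it in the empty half of the bucket and let go, so that the weight of the two trips the bucket and both slide into the blue bin. Then press the bucket's tail paddle down until the bucket is fully upright again, leaving both blocks in the bin.

Things in the scene. Friction and masses are not known exactly. Their poses are not given: they have to be found in the camera images.
- feed_block: The marble block to add: 40 mm along its x, 50 mm along its y, 45 mm high, 0.245 kg, loose on the bench; a smaller marble cube (28 mm) and a thin marble slab (60 x 45 x 14 mm) lie near it, in any order. Origin: centre of its underside; z up. Take it across its 40 mm sides.
- bucket_block: The marble block already in the bucket, same size and weight, its axes parallel to the stand's; its near side is 51 mm from that of a block set at free_half. Origin: centre of its underside.
- tip_stand: Fixed grey stand with steel tip bucket and blue bin. Origin on the bench under the pivot's middle; z up, x along the pivot (at z 140 mm), -y the way it dumps. Two posts at x +-113 mm reach z 158. Counterweight (dark cylinder), bucket upright: y 30 to 70, up to z 185. Bin, open on top, below the bucket's mouth: inside x +-131, y -34 to -276, walls to z 60, floor z 4 mm.
- bucket (a joint): Tilt of the bucket in rad: 0 upright on its stop, 1.1 fully tipped, mouth down to -y. One block does not trip it; two do, in under a second, slowed by a damper. Over-centre: empty, it stays tipped; pressed back below 0.3 it sinks upright by itself. Pressing the paddle down slowly takes under 5 N.
- free_half (a point): On the bucket's flat floor, the middle of its empty half; moves with the bucket (165 mm above the bench when upright). From here the bucket's side wall (28 mm high) is 60 mm away towards the stand's -x, the rear wall (42 mm high) 47 mm towards +y, the open mouth 46 mm towards -y. A block set here has its x along the stand's x.
- paddle (a point): Middle of the tail paddle's flat top, 128 mm from the pivot; moves with the bucket. Steel plate 50 mm wide along the stand's x, 75 mm long, lying on a line through the pivot. In the stand's frame: upright at y 124, z 107 mm, sloping down 15 degrees away from the pivot; fully tipped at y 86, z 235 mm, sloping up 48 degrees, its upper end at y 111, z 263 mm.
Mind the look-alikes: they are no part of the job. What is shaped like the feed_block but orange is not meant.

How it is judged (in metres and radians):
On the way, in this order (a step that is already met when the one before it is completed fails the run):
1. the second block lies in the bucket, let go, before the bucket has tipped far (x of feed_block in the frame of tip_stand between -0.096 and 0.096 m and y of feed_block in the frame of tip_stand between -0.11 and -0.01 m and z of feed_block in the frame of tip_stand between 0.12 and 0.185 m and value of joint bucket below 0.5 rad and contact force between the fingers and feed_block below 0.05 N), for 0.02 s.
2. the bucket has tipped and dumped both blocks into the bin (value of joint bucket above 1 rad and x of feed_block in the frame of tip_stand between -0.131 and 0.131 m and y of feed_block in the frame of tip_stand between -0.276 and -0.034 m and z of feed_block in the frame of tip_stand between 0 and 0.105 m and x of bucket_block in the frame of tip_stand between -0.131 and 0.131 m and y of bucket_block in the frame of tip_stand between -0.276 and -0.034 m and z of bucket_block in the frame of tip_stand between 0 and 0.105 m), for 0.2 s.
At the end, for the whole second after the job is handed in: The bucket is upright on its stop (within 0.08 rad) and still, and both marble blocks lie at rest in the blue bin (value of joint bucket below 0.08 rad and velocity of joint bucket between -0.05 and 0.05 rad/s and linear speed of each of feed_block, bucket_block below 0.03 m/s and x of feed_block in the frame of tip_stand between -0.131 and 0.131 m and y of feed_block in the frame of tip_stand between -0.276 and -0.034 m and z of feed_block in the frame of tip_stand between 0 and 0.105 m and x of bucket_block in the frame of tip_stand between -0.131 and 0.131 m and y of bucket_block in the frame of tip_stand between -0.276 and -0.034 m and z of bucket_block in the frame of tip_stand between 0 and 0.105 m); the robot touches nothing.
It also fails if it takes over 50 s, if anything falls off the work surface, if the arm or the gripper's body presses on something with over 40 N, if the wrist force passes 120 N, or if a joint passes its speed limit or range.

## Working session

There is one attempt and no reset: what is moved stays moved. The work goes in short steps, Python scripts to look and compute and a shell command to move; the robot and the scene stay as the last step left them, time stands still between calls to the robot, and variables do not carry over. Pictures are saved under pics/ and viewed, about 8 in all and at most 12, crops included, and the job is handed in when it is done.

```bash
mkdir -p pics; ls; cat > h.py <<'E'
import numpy as np,cv2
from rig import robot
def grab(n):
    p,d=robot.grab_frame(n); c=robot.calibration(n)
    np.savez(f'{n}.npz',p=p,d=d,mtx=c['mtx'],R=c['R'],t=c['t']); return p,d
def load(n):
    z=np.load(f'{n}.npz'); return z['p'],z['d'],z['mtx'],z['R'],z['t']
def cloud(n):
    p,d,K,R,t=load(n); v,u=np.mgrid[:d.shape[0],:d.shape[1]]
    X=np.stack([(u-K[0,2])/K[0,0]*d,(v-K[1,2])/K[1,1]*d,d],-1)
    return p,d,(X-t)@np.array(R)
def ray(n,u,v,z):
    p,d,K,R,t=load(n); C=-R.T@t; r=R.T@np.linalg.solve(K,[u,v,1]); return C+r*(z-C[2])/r[2]
E
python3 - <<'E'
from h import *
a=[grab(n)[0] for n in('scene','top')]
for n,p in zip(('scene','top'),a): cv2.imwrite(f'pics/{n}0.png',cv2.resize(p[...,::-1],(800,600)))
print(robot.observe())
for n in('scene','top'):
    _,_,K,R,t=load(n);print(n,K,-R.T@t,R[2])
E
```

```text
pics
{'clock': 0.1, 'joint_positions': array([-1.30528879e+00,  2.63458252e-01, -4.88662230e-02,  1.25941949e+00,
        1.55869387e-05,  1.41551619e+00]), 'qd': array([ 7.67724529e-05, -1.89898915e-03,  1.87189336e-03,  2.01104646e-03,
       -1.09211908e-03, -1.34789244e-03]), 'effort': array([ 3.11655094e-03, -6.38577104e+01,  3.85063684e+01,  1.00536799e-02,
       -1.38720770e-04, -2.18439845e-05]), 'tcp_pos': array([ 214.39601868, -478.96204233,  241.88457849]), 'orientation': array([-2.63585257e+00,  1.70816860e+00,  1.09238354e-03]), 'contact_force': array([-0.02733704, -0.35481913, -0.51954516]), 'moment': array([ 0.01908703, -0.00966931, -0.06047426]), 'finger_gap': 0.9981168131998657}
scene [[498.56000743   0.         277.80976777]
 [  0.         498.56000743 207.18964362]
 [  0.           0.           1.        ]] [1174.27546252  380.68417218  873.57204077] [-0.62897698 -0.37235666 -0.68245034]
top [[429.17674314   0.         275.8897668 ]
 [  0.         429.17674314 206.53054509]
 [  0.           0.           1.        ]] [ 417.35781417  -17.32463642 1082.18698991] [ 0.08332452 -0.0165027  -0.99638581]
```

View pics/scene0.png

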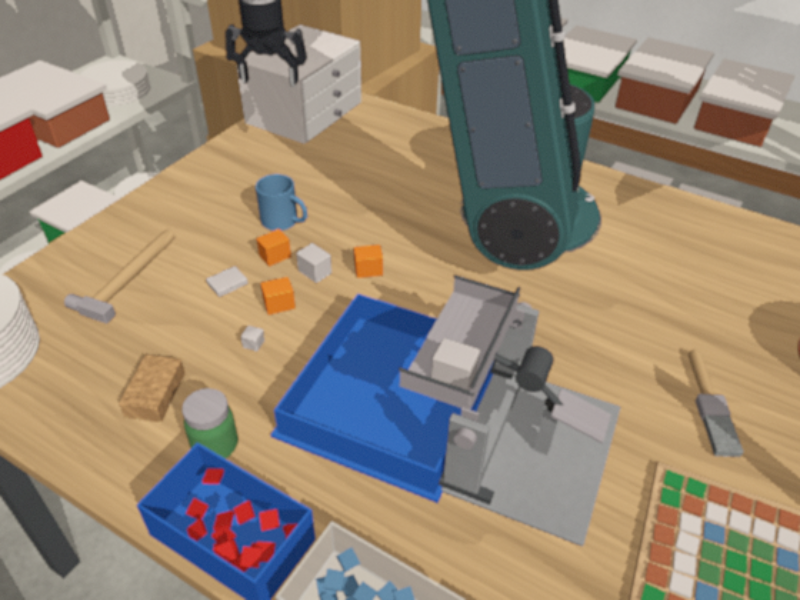

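View pics/top0.png

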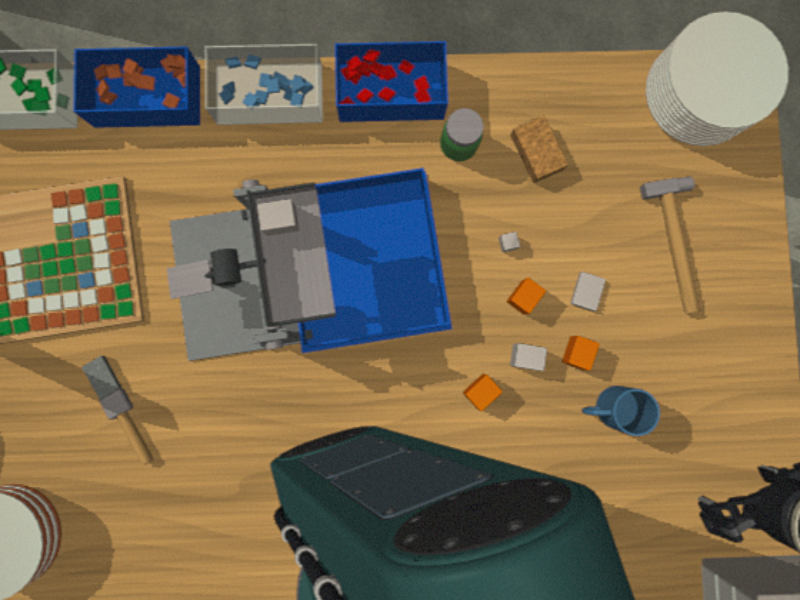

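The scene view (800x600) shows the feed block at about (313,262). In the top view it is at (529,357). The slab is at top (589,291), the small cube at (510,241), and the orange decoys lie around them. The bucket block is at top (276,214), so the empty half of the bucket is towards the robot.

```bash
python3 - <<'E'
from h import *
def rect(n,mask,box,zr):
    p,d,X=cloud(n)
    u0,v0,u1,v1=[int(q*.7) for q in box]
    m=np.zeros(d.shape,bool);m[v0:v1,u0:u1]=1
    m&=(X[...,2]>zr[0])&(X[...,2]<zr[1])
    if mask=='w':
        hsv=cv2.cvtColor(p,cv2.COLOR_RGB2HSV);m&=(hsv[...,1]<50)&(hsv[...,2]>120)
    if mask=='o':
        hsv=cv2.cvtColor(p,cv2.COLOR_RGB2HSV);m&=(hsv[...,1]>150)
    nn,l,st,_=cv2.connectedComponentsWithStats(m.astype(np.uint8))
    m=l==1+np.argmax(st[1:,4])
    q=X[m];r=cv2.minAreaRect(q[:,:2].astype(np.float32))
    z=np.median(q[:,2]); 
    # ray-cast contour corners
    vu=np.argwhere(m)[:,::-1]; P=np.array([ray(n,*w,z) for w in vu]); r2=cv2.minAreaRect(P[:,:2].astype(np.float32))
    print(n,box,m.sum(),'z',round(z,1),np.percentile(q[:,2],[5,95]).round(1),'rect',np.round(r[0],1),np.round(r[1],1),round(r[2],1),'| ray',np.round(r2[0],1),np.round(r2[1],1),round(r2[2],1))
print('feed');rect('top','w',(505,335,555,380),(36,55));rect('scene','w',(293,240,335,285),(40,52))
print('buckblk');rect('top','w',(250,190,305,240),(200,222));rect('scene','w',(425,335,490,390),(203,222))
print('orange');rect('top','o',(455,365,505,415),(35,55));rect('top','o',(555,330,605,375),(35,55))
p,d,X=cloud('top')
# stand base plate, posts, bucket floor, bin walls
for name,box in(('bin',(310,160,460,355)),):
    u0,v0,u1,v1=[int(q*.7) for q in box]
    hsv=cv2.cvtColor(p,cv2.COLOR_RGB2HSV)
    m=(hsv[...,0]>100)&(hsv[...,0]<125)&(hsv[...,1]>120)&(X[...,2]>52)&(X[...,2]<68)
    mm=np.zeros_like(m);mm[v0:v1,u0:u1]=m[v0:v1,u0:u1];q=X[mm]
    r=cv2.minAreaRect(q[:,:2].astype(np.float32));print('bin rim',mm.sum(),cv2.boxPoints(r).round(1).tolist(),r)
m=np.zeros(d.shape,bool);m[int(180*.7):int(350*.7),int(240*.7):int(345*.7)]=1
for lo,hi in((155,175),(176,200),(200,230)):
    mm=m&(X[...,2]>lo)&(X[...,2]<hi);q=X[mm];r=cv2.minAreaRect(q[:,:2].astype(np.float32));print(lo,mm.sum(),np.median(q[:,2]),cv2.boxPoints(r).round(1).tolist(),r[1],r[2])
for uv in((300,265),(290,290),(300,300),(190,280),(273,335),(250,190),(205,265),(320,240),(295,240)):
    u,v=int(uv[0]*.7),int(uv[1]*.7);print(uv,X[v,u].round(1))
E
```

```text
feed
top (505, 335, 555, 380) 336 z 45.7 [42.2 49. ] rect [ 393.8 -261. ] [50.3 38.8] 79.3 | ray [ 394.  -259.8] [51.1 38.8] 79.0
scene (293, 240, 335, 285) 201 z 43.1 [40.6 46.3] rect [ 395.7 -260.1] [51.  42.7] 80.4 | ray [ 397.3 -259.9] [52.2 43.2] 79.4
buckblk
top (250, 190, 305, 240) 458 z 210.7 [208.1 213.3] rect [611.6 136.5] [39.4 50.1] 7.7 | ray [611.6 135.9] [39.2 50. ] 7.6
scene (425, 335, 490, 390) 504 z 208.7 [204.8 210.7] rect [613.2 135.9] [43.1 50.7] 8.5 | ray [615.7 136.9] [44.1 50.5] 7.2
orange
top (455, 365, 505, 415) 359 z 45.5 [41.6 48.6] rect [ 336.4 -178.9] [39.8 49.8] 40.5 | ray [ 337.3 -178.3] [40.3 49.6] 42.7
top (555, 330, 605, 375) 359 z 45.3 [40.2 48.2] rect [ 398.3 -351. ] [41.4 49.8] 68.6 | ray [ 398.4 -349.7] [42.3 50.5] 67.1
bin rim 566 [[422.0, 107.30000305175781], [452.5, -124.5], [720.2999877929688, -89.19999694824219], [689.7999877929688, 142.60000610351562]] ((571.1571044921875, 9.036788940429688), (270.1174621582031, 233.7679443359375), 7.51230001449585)
155 3599 165.7594724467681 [[417.29998779296875, 185.3000030517578], [434.79998779296875, 53
[... 155 characters left out ...]
94195 [[451.3999938964844, 151.89999389648438], [463.8999938964844, 54.79999923706055], [662.0, 80.30000305175781], [649.5, 177.39999389648438]] (199.72308349609375, 97.89393615722656) 7.325936317443848
200 761 210.2565527408344 [[450.3999938964844, 147.6999969482422], [659.0, 92.9000015258789], [679.2999877929688, 170.1999969482422], [470.70001220703125, 225.0]] (79.88899993896484, 215.70803833007812) 75.281982421875
(300, 265) [544.  107.7 165.9]
(290, 290) [505.8 123.5 163.7]
(300, 300) [490.3 108.6 164.6]
(190, 280) [531.2 290.2 108.7]
(273, 335) [440.3 150.8 158.7]
(250, 190) [661.2 183.1 159.5]
(205, 265) [554.2 264.3 120. ]
(320, 240) [579.8  76.8 167.8]
(295, 240) [581.4 115.9 164.6]
```

```bash
python3 - <<'E'
from h import *
p,d,X=cloud('top')
a=np.deg2rad(7.6);ex=np.array([np.cos(a),np.sin(a)]);ey=np.array([-ex[1],ex[0]])
O=np.array([551.,167.])
S=np.stack([(X[...,:2]-O)@ex,(X[...,:2]-O)@ey,X[...,2]],-1)
def prof(name,sel,ax,bins):
    q=S[sel];print(name)
    for b0,b1 in zip(bins[:-1],bins[1:]):
        k=(q[:,ax]>=b0)&(q[:,ax]<b1)
        if k.sum()>1:print((b0,int(np.median(q[k,2])),k.sum()),end=' ')
    print()
x,y,z=S[...,0],S[...,1],S[...,2]
prof('y profile at free half',(abs(x+40)<30)&(z>50),1,list(range(-120,40,3)))
prof('x profile at y=-60',(abs(y+55)<20)&(z>50),0,list(range(-130,130,3)))
k=(abs(x)<131)&(z>40)&(z<70)&(y<-240);print('bin far wall y',np.percentile(y[k],[2,50,98]))
for s in(-1,1):
    k=(abs(y+180)<60)&(z>45)&(z<70)&(abs(x-s*133)<15);print('bin side wall x',s,np.percentile(x[k],[2,50,98]))
    k=(abs(y)<25)&(z>150)&(z<166)&(abs(x-s*113)<14);print('post',np.median(x[k]),np.percentile(y[k],[2,50,98]),k.sum())
k=(abs(x)<35)&(y>60)&(z>75)&(z<130);print('paddle',np.percentile(x[k],[2,50,98]),np.percentile(y[k],[2,50,98]))
k=(z>170)&(abs(y-50)<25)&(abs(x)<40);print('cw',np.percentile(x[k],[2,98]),np.percentile(y[k],[2,98]))
for c in([612.5,136.2],):print('bb',(np.array(c)-O)@ex,(np.array(c)-O)@ey)
E
```

```text
y profile at free half
(-99, 165, np.int64(17)) (-96, 165, np.int64(40)) (-93, 165, np.int64(39)) (-90, 165, np.int64(39)) (-87, 165, np.int64(39)) (-84, 165, np.int64(39)) (-81, 165, np.int64(38)) (-78, 165, np.int64(37)) (-75, 165, np.int64(40)) (-72, 165, np.int64(39)) (-69, 165, np.int64(37)) (-66, 165, np.int64(39)) (-63, 165, np.int64(40)) (-60, 166, np.int64(37)) (-57, 165, np.int64(40)) (-54, 165, np.int64(37)) (-51, 165, np.int64(40)) (-48, 165, np.int64(40)) (-45, 166, np.int64(40)) (-42, 165, np.int64(37)) (-39, 165, np.int64(39)) (-36, 165, np.int64(40)) (-33, 165, np.int64(38)) (-30, 165, np.int64(41)) (-27, 166, np.int64(36)) (-24, 166, np.int64(39)) (-21, 165, np.int64(39)) (-18, 165, np.int64(40)) (-15, 165, np.int64(39)) (-12, 165, np.int64(38)) (-9, 165, np.int64(38)) (-6, 187, np.int64(152)) (-3, 209, np.int64(32)) (0, 205, np.int64(3)) (24, 66, np.int64(2)) (27, 65, np.int64(31)) (30, 62, np.int64(2)) (33, 170, np.int64(16)) (36, 176, np.int64(14)) 
x profile at y=-60
(-103, 195, np.int64(6)) (-100, 195, np.int64(41)) (-97, 195, np.int64(11)) (-94, 166, np.int64(2
[... 1370 characters left out ...]
)) (77, 166, np.int64(10)) (80, 166, np.int64(9)) (83, 166, np.int64(11)) (86, 166, np.int64(16)) (89, 165, np.int64(25)) (92, 172, np.int64(59)) (95, 187, np.int64(69)) (98, 195, np.int64(5)) 
bin far wall y [-803.50103987 -408.22697009 -255.8861276 ]
bin side wall x -1 [-135.93992549 -133.98747697 -131.96926831]
post -114.71331183222912 [-20.61601126   1.58652535  23.86262301] 172
bin side wall x 1 [129.34030127 130.61399112 134.16926213]
post 114.30426239516433 [-20.51446044   5.00935581  24.37934312] 122
paddle [-25.28256747  -1.35450665  23.44725271] [ 90.547192   125.78750177 162.41717594]
cw [-25.64833957  22.98840444] [34.74202132 70.88141792]
bb 56.88625890555044 -38.663206640560524
```

```bash
cat >> h.py <<'E'
from scipy.spatial.transform import Rotation as Ro
def to(pos,yaw=None):
    s=robot.observe();R=Ro.from_rotvec(s['orientation']).as_matrix()
    cur=np.degrees(np.arctan2(R[1,0],R[0,0])); dy=0 if yaw is None else (cur-yaw+90)%180-90
    print('tcp',s['tcp_pos'].round(1),'yaw',cur.round(1),'gap',round(s['finger_gap'],3),'F',s['contact_force'].round(1),'t',s['clock'],'-> shift',(R.T@(np.array(pos)-s['tcp_pos'])).round(1),'turn',round(dy,1))
E
python3 -c "
from h import *
to([394.5,-260.3,242],-10.7);to([394.5,-260.3,22],-10.7)"
```

```text
tcp [ 214.4 -479.   241.9] yaw -65.9 gap 0.998 F [-0.  -0.4 -0.5] t 0.1 -> shift [-126.  -253.7    0. ] turn -55.2
tcp [ 214.4 -479.   241.9] yaw -65.9 gap 0.998 F [-0.  -0.4 -0.5] t 0.1 -> shift [-125.8 -253.7  220. ] turn -55.2
```

```bash
python3 -m inch '[100,-25,-50,0,-10, 100,-50,-101,0,-20, 100,-75,-152,0,-30, 100,-100,-203,0,-40, 100,-126,-254,0,-50, 100,-126,-254,30,-55.2, 100,-126,-254,80,-55.2, 100,-126,-254,120,-55.2, 100,-126,-254,120,-55.2]' 30; python3 - <<'E'
from h import *
to([394.5,-260.3,22],-10.7)
p,_=grab('scene');cv2.imwrite('pics/g1.png',cv2.resize(p[100:260,130:340,::-1],None,fx=3.5,fy=3.5))
E
```

```text
clock: 1.23
tcp_pos: [393.5, -258.9, 120.2]
orientation: [-3.124, 0.292, 0.007]
contact_force: [0.4, 0.2, 1.2]
finger_gap: 1.002
tcp [ 393.5 -258.9  120.2] yaw -10.7 gap 1.002 F [0.4 0.2 1.2] t 1.225 -> shift [ 1.7  1.6 98.2] turn 0.0
```

View pics/g1.png

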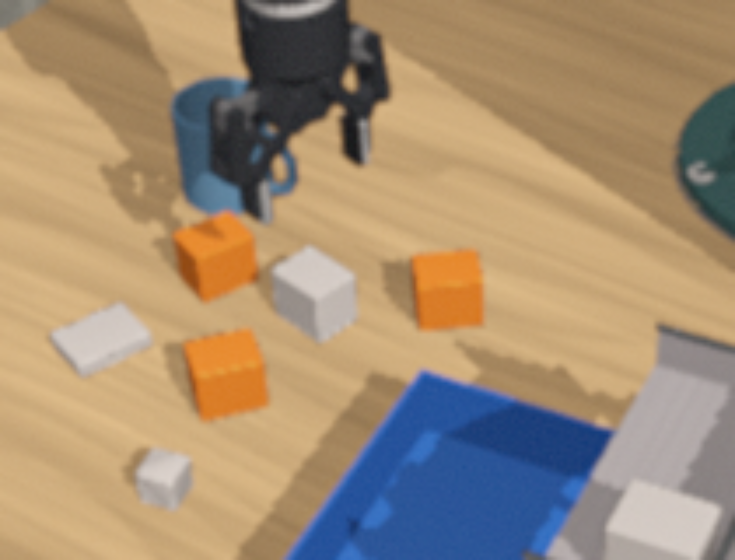

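The open fingertips, at crop (258,210) and (358,155), straddle the feed block at (315,290). Nothing else is in the way.

```bash
python3 -m inch '[100,1.7,1.6,40,0, 100,1.7,1.6,80,0, 100,1.7,1.6,98,0, 100,1.7,1.6,98,0, 30,1.7,1.6,98,0, 30,1.7,1.6,98,0, 30,1.7,1.6,98,0, 30,1.7,1.6,98,0]' 40; python3 -m inch '[20,0,0,0,0, 20,0,0,0,0, 20,0,0,0,0, 20,0,0,-30,0, 20,0,0,-80,0, 20,0,0,-140,0, 20,0,0,-200,0, 20,0,0,-240,0, 20,0,0,-240,0, 20,0,0,-240,0]' 40;python3 - <<'E'
from h import *
grab('scene');grab('top')
to([523.3,110.3,262],7.6)
E
```

```text
clock: 2.28
tcp_pos: [395.8, -261.8, 25.0]
orientation: [-3.127, 0.293, 0.002]
contact_force: [-2.7, 1.6, 12.5]
finger_gap: 0.46
clock: 3.52
tcp_pos: [395.7, -261.7, 263.9]
orientation: [-3.126, 0.293, 0.003]
contact_force: [-0.6, 0.6, -3.6]
finger_gap: 0.46
tcp [ 395.5 -261.6  263.6] yaw -10.7 gap 0.464 F [ 0.6  0.3 -2.5] t 3.625 -> shift [  56.5 -389.1    2.3] turn -18.3
```

```bash
python3 -m inch '[20,7,-49,0,-3, 20,14,-97,0,-6, 20,21,-146,0,-9, 20,28,-194,0,-12, 20,35,-243,0,-15, 20,42,-292,0,-18.3, 20,49,-340,0,-18.3, 20,56.5,-389,0,-18.3, 20,56.5,-389,0,-18.3, 20,56.5,-389,0,-18.3, 20,56.5,-389,0,-18.3]' 40;python3 - <<'E'
from h import *
grab('scene');grab('top')
to([523.3,110.3,188],7.6)
p,d,X=cloud('scene');h=cv2.cvtColor(p,cv2.COLOR_RGB2HSV)
T=robot.observe()['tcp_pos']
for n in('scene','top'):
    p,d,X=cloud(n);h=cv2.cvtColor(p,cv2.COLOR_RGB2HSV)
    m=(np.abs(X-T)<[45,45,60]).all(-1)&(h[...,1]<60)&(h[...,2]>110)
    k,l,st,_=cv2.connectedComponentsWithStats(m.astype(np.uint8));
    if k<2: continue
    m=l==1+np.argmax(st[1:,4]);print(n,m.sum(),np.percentile(X[m],[3,50,97],axis=0).round(1).tolist())
p=load('scene')[0];cv2.imwrite('pics/s2.png',cv2.resize(p[120:350,230:450,::-1],None,fx=2.5,fy=2.5))
E
```

```text
clock: 5.0
tcp_pos: [522.9, 109.3, 264.0]
orientation: [-3.132, -0.206, 0.005]
contact_force: [0.4, -0.3, -2.1]
finger_gap: 0.461
tcp [523.  109.3 264.3] yaw 7.5 gap 0.461 F [ 0.2 -0.  -2.8] t 5.1 -> shift [ 0.6 -0.7 76.3] turn -0.1
scene 523 [[505.1, 90.5, 240.8], [541.6, 125.1, 266.9], [550.1, 135.5, 284.7]]
top 55 [[507.0, 82.6, 277.3], [515.0, 86.0, 284.5], [529.8, 91.9, 286.6]]
```

View pics/s2.png

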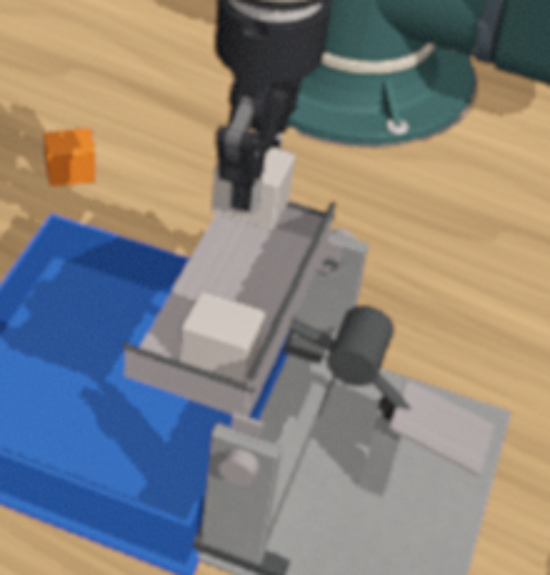

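The block hangs straight in the grip over the empty half. The top camera puts its top at z 286 and the scene camera its underside at 241, about 24 mm below the TCP. I'll descend to just above the floor.

```bash
python3 -m inch '[20,0.6,-0.7,25,0, 20,0.6,-0.7,45,0, 20,0.6,-0.7,60,0, 20,0.6,-0.7,70,0, 20,0.6,-0.7,70,0, 20,0.6,-0.7,70,0, 20,0.6,-0.7,70,0]' 40;python3 - <<'E'
from h import *
grab('scene');to([523.3,110.3,190],7.6)
T=robot.observe()['tcp_pos']
p,d,X=cloud('scene');h=cv2.cvtColor(p,cv2.COLOR_RGB2HSV)
m=(np.abs(X-T)<[45,45,50]).all(-1)&(h[...,1]<60)&(h[...,2]>110)&(X[...,2]>168.5)
m=m.astype(np.uint8);k,l,st,_=cv2.connectedComponentsWithStats(m);m=l==1+np.argmax(st[1:,4]);print(np.percentile(X[m],[1,50,99],axis=0).round(1))
cv2.imwrite('pics/s3.png',cv2.resize(p[150:300,270:390,::-1],None,fx=4,fy=4))
E
```

```text
clock: 5.98
tcp_pos: [523.7, 110.2, 194.8]
orientation: [-3.132, -0.206, 0.003]
contact_force: [0.1, -0.2, -3.1]
finger_gap: 0.463
tcp [523.6 110.3 194.7] yaw 7.5 gap 0.462 F [ 0.3  0.7 -2. ] t 6.025 -> shift [-0.3 -0.   4.7] turn -0.1
[[503.9  88.8 169.7]
 [542.1 126.  198.4]
 [552.2 137.2 217.2]]
```

View pics/s3.png

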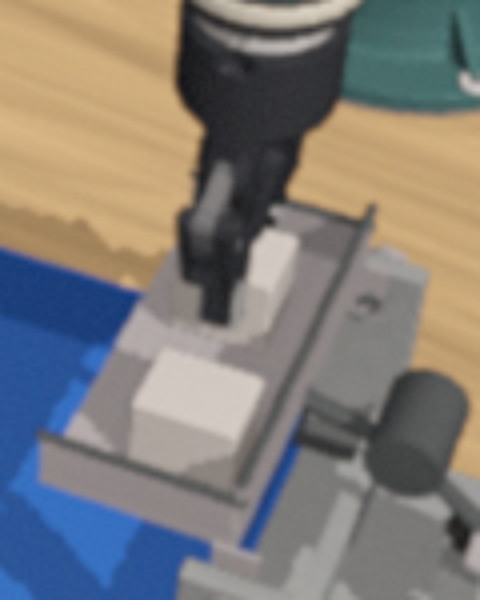

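The block sits squarely over the empty half, about 5 mm above the floor and clear of the walls. I'll lower it the last few mm, release and back off upward.

```bash
python3 -m inch '[20,0,0,3.5,0, 20,0,0,3.5,0, 20,0,0,3.5,0, 68,0,0,3.5,0, 68,0,0,3.5,0, 68,0,0,-20,0, 68,0,0,-80,0, 68,0,0,-140,0, 68,0,0,-180,0, 68,0,0,-180,0, 68,0,0,-180,0]' 40;python3 - <<'E'
from h import *
p=grab('scene')[0];q=grab('top')[0];to([523.3,110.3,190],7.6)
cv2.imwrite('pics/s4.png',np.vstack([cv2.resize(p[100:380,150:450,::-1],(480,300)),cv2.resize(q[100:280,100:340,::-1],(480,300))]))
E
```

```text
clock: 7.4
tcp_pos: [524.0, 109.7, 374.2]
orientation: [-3.132, -0.206, 0.004]
contact_force: [1.7, -0.3, -0.0]
finger_gap: 0.683
tcp [523.7 109.7 373.7] yaw 7.5 gap 0.678 F [-0.4 -0.2 -0.6] t 7.5 -> shift [  0.4  -0.  183.7] turn -0.1
```

View pics/s4.png

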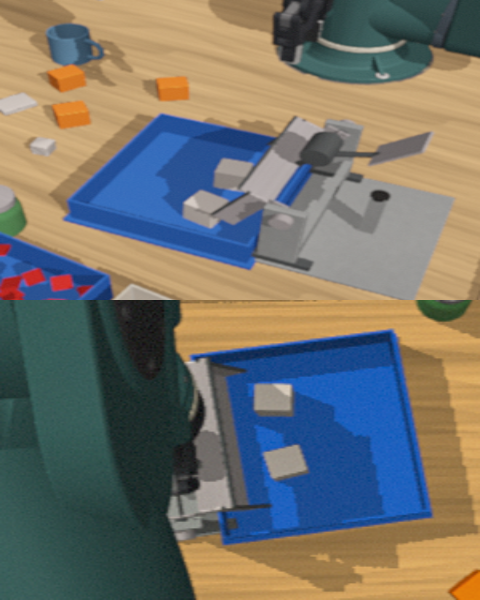

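The bucket is fully tipped, and both marble blocks lie in the bin at top-crop (273,400) and (285,462). The paddle now sticks up at scene-crop (400,148). Next I'll close the gripper, move above the paddle and measure it.

```bash
python3 - <<'E'
from h import *
to([536.9,262.6,373],7.6)
p,d,X=cloud('scene');O=np.array([549.5,168.4]);a=np.deg2rad(7.6);ex=np.array([np.cos(a),np.sin(a)]);ey=np.array([-ex[1],ex[0]])
S=np.stack([(X[...,:2]-O)@ex,(X[...,:2]-O)@ey,X[...,2]],-1)
m=(S[...,1]>55)&(S[...,1]<125)&(abs(S[...,0])<40)&(S[...,2]>195)&(S[...,2]<280);q=S[m]
print(m.sum(),np.percentile(q,[2,50,98],axis=0).round(1),np.polyfit(q[:,1],q[:,2],1))
for n in('scene',):
  m=(abs(S[...,0])<130)&(S[...,1]<-34)&(S[...,1]>-276)&(S[...,2]>35)&(S[...,2]<100)&(cv2.cvtColor(p,cv2.COLOR_RGB2HSV)[...,1]<60)
  k,l,st,_=cv2.connectedComponentsWithStats(m.astype(np.uint8))
  for i in range(1,k):
    if st[i,4]>40: print('white',st[i,4],S[l==i].mean(0).round(0))
E
```

```text
tcp [523.7 109.7 373.7] yaw 7.5 gap 0.678 F [-0.4 -0.2 -0.6] t 7.5 -> shift [  33.2 -149.8    1.1] turn -0.1
668 [[-22.1  59.2 206.7]
 [  5.   89.  236.6]
 [ 27.7 114.  262.5]] [  1.07829231 140.6500603 ]
white 378 [ -29. -117.   51.]
white 620 [  76. -103.   61.]
```

```bash
python3 -m inch '[0,8,-37,0,0, 0,16,-75,0,0, 0,25,-112,0,0, 0,33,-150,0,0, 0,33,-150,30,0, 0,33,-150,70,0, 0,33,-150,70,0, 0,33,-150,70,0]' 40;python3 - <<'E'
from h import *
p=grab('scene')[0];to([536.9,262.6,286],7.6)
a=np.deg2rad(7.6);ex=np.array([np.cos(a),np.sin(a)]);ey=np.array([-ex[1],ex[0]]);O=np.array([549.5,168.4])
T=robot.observe()['tcp_pos'];print((T[:2]-O)@ex,(T[:2]-O)@ey)
cv2.imwrite('pics/s5.png',cv2.resize(p[100:330,260:460,::-1],None,fx=2.5,fy=2.5))
E
```

```text
clock: 8.5
tcp_pos: [536.7, 262.9, 305.4]
orientation: [-3.131, -0.206, 0.004]
contact_force: [0.3, 0.1, 0.6]
finger_gap: 0.0
tcp [537.  263.  305.7] yaw 7.5 gap 0.002 F [-0.6  0.2  0.3] t 8.55 -> shift [-0.1  0.5 19.7] turn -0.1
0.11102590275408275 95.452460977622
```

View pics/s5.png

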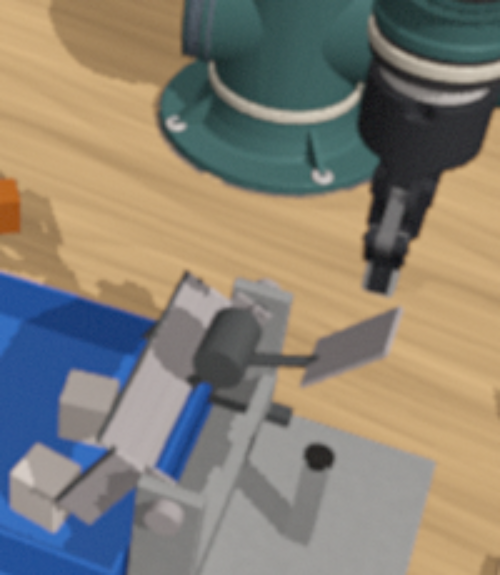

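The closed fingertips (380,285) are directly above the paddle (355,345), over its upper half. I'll press slowly, drifting outward to follow the arc.

```bash
python3 -m inch '[0,0,0,22,0, 0,0,0,32,0, 0,0,0,40,0, 0,0,0,48,0, 0,0,-1,56,0, 0,0,-2,64,0, 0,0,-3,72,0, 0,0,-4,80,0, 0,0,-6,88,0, 0,0,-8,96,0, 0,0,-9,102,0, 0,0,-10,108,0]';python3 -c "
from h import *
to([0,0,0])"
```

```text
clock: 10.05
tcp_pos: [535.5, 273.4, 197.4]
orientation: [-3.131, -0.206, 0.003]
contact_force: [0.8, 1.4, 1.6]
finger_gap: -0.002
tcp [535.5 273.4 197.4] yaw 7.5 gap -0.002 F [0.8 1.4 1.6] t 10.05 -> shift [-566.3  201.6  197.5] turn 0
```

```bash
python3 -m inch '[0,0,-1,7,0, 0,0,-2,14,0, 0,0,-3,21,0, 0,0,-4,28,0, 0,0,-5,35,0, 0,0,-6,42,0, 0,0,-7,48,0, 0,0,-8,53,0, 0,0,-8,56,0, 0,0,-8,56,0, 0,0,-8,56,0, 0,0,-8,56,0]';python3 - <<'E'
from h import *
p=grab('scene')[0];to([0,0,0])
cv2.imwrite('pics/s6.png',cv2.resize(p[100:360,200:460,::-1],None,fx=2.2,fy=2.2))
E
```

```text
clock: 11.55
tcp_pos: [534.4, 281.5, 141.6]
orientation: [-3.131, -0.206, 0.002]
contact_force: [0.6, -0.1, -0.4]
finger_gap: 0.001
tcp [534.4 281.5 141.6] yaw 7.5 gap 0.002 F [-0.8 -0.2 -0.7] t 11.6 -> shift [-566.5  209.7  141.5] turn 0
```

View pics/s6.png

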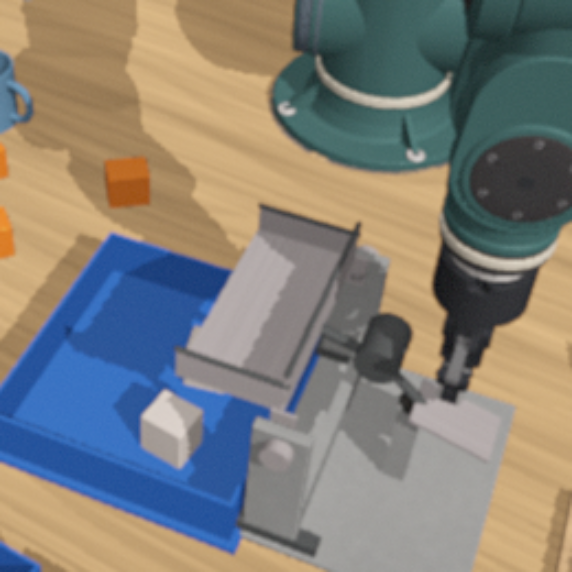

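The bucket is upright and has sunk away from the fingers. One block shows in the bin at (170,430) and the other is hidden behind the bucket. I'll retreat up and check.

```bash
python3 -m inch '[0,0,0,-40,0, 0,0,0,-100,0, 0,0,0,-160,0, 0,60,-60,-200,0, 0,100,-110,-200,0, 0,120,-150,-200,0, 0,120,-180,-200,0, 0,120,-180,-200,0, 0,120,-180,-200,0, 0,120,-180,-200,0]';python3 - <<'E'
from h import *
p=grab('scene')[0];q=grab('top')[0];to([0,0,0])
a=np.deg2rad(7.6);ex=np.array([np.cos(a),np.sin(a)]);ey=np.array([-ex[1],ex[0]]);O=np.array([549.5,168.4])
for n in('scene','top'):
    I,d,X=cloud(n);S=np.stack([(X[...,:2]-O)@ex,(X[...,:2]-O)@ey,X[...,2]],-1)
    m=(abs(S[...,0])<128)&(S[...,1]<-34)&(S[...,1]>-272)&(S[...,2]>15)&(S[...,2]<110)&(cv2.cvtColor(I,cv2.COLOR_RGB2HSV)[...,1]<80)
    k,l,st,_=cv2.connectedComponentsWithStats(m.astype(np.uint8))
    for i in range(1,k):
        if st[i,4]>30: print(n,st[i,4],np.percentile(S[l==i],[3,50,97],axis=0).round(0).tolist())
    b=(abs(S[...,0])<90)&(S[...,1]<-12)&(S[...,1]>-92)&(S[...,2]>140)&(S[...,2]<190)
    c=np.polyfit(S[b][:,1],S[b][:,2],1);pd=(abs(S[...,0])<20)&(S[...,1]>100)&(S[...,1]<155)&(S[...,2]>70)&(S[...,2]<150)
    print(n,'floor slope',c,b.sum(),'paddle',np.polyfit(S[pd][:,1],S[pd][:,2],1) if pd.sum()>9 else None)
cv2.imwrite('pics/s7.png',np.vstack([cv2.resize(p[100:380,150:450,::-1],(480,300)),cv2.resize(q[90:290,100:340,::-1],(480,300))]))
E
```

```text
clock: 12.85
tcp_pos: [584.4, 440.3, 346.2]
orientation: [3.126, 0.206, -0.056]
contact_force: [-0.4, -0.2, 1.6]
finger_gap: 0.001
tcp [584.6 439.7 347. ] yaw 7.5 gap -0.002 F [-0.5  0.2  0.1] t 12.95 -> shift [-624.2  357.8  371.3] turn 0
scene 627 [[44.0, -140.0, 18.0], [71.0, -115.0, 50.0], [83.0, -94.0, 55.0]]
scene floor slope [3.09921416e-03 1.64166272e+02] 2317 paddle [ -0.26927756 139.89071219]
top 357 [[37.0, -140.0, 24.0], [56.0, -118.0, 54.0], [79.0, -97.0, 58.0]]
top 329 [[-56.0, -140.0, 29.0], [-37.0, -119.0, 54.0], [-17.0, -98.0, 58.0]]
top floor slope [-9.83646476e-04  1.65698139e+02] 3088 paddle [ -0.27106994 141.7669734 ]
```

View pics/s7.png

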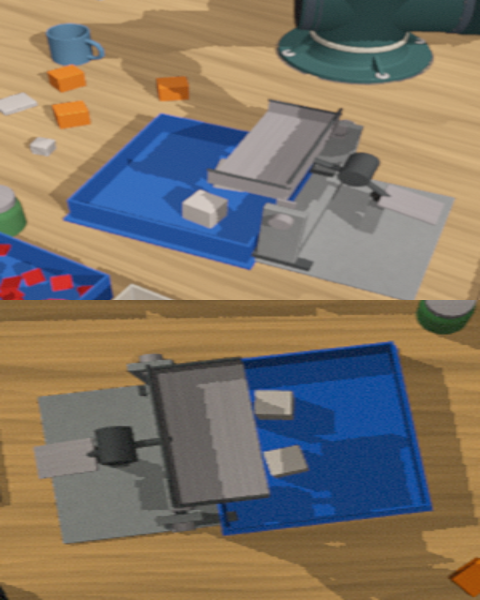

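The bucket is upright and level, with the paddle sloping down 15°. Both blocks lie in the bin at top-crop (274,403) and (285,461), and the arm is clear.

```bash
python3 -c "
from rig import robot
print(robot.job_done())"
```

```text
the job is handed in; nothing more can be done
None
```

The job is handed in at about 13 s on the clock, and my last checks showed the end state the task asks for. No verdict is reported on hand-in.

I gripped the white feed block across its 40 mm sides and released it just above the bucket floor in the empty half. The bucket tripped and dumped both blocks into the bin. I then pressed the paddle down slowly with closed fingers until the bucket sank upright, and moved the arm well clear.

**Bucket:** it is upright. Both cameras show its floor level to within about 0.003 rad, and the paddle slopes down 15°, matching the description.

**Blocks:** the top camera shows both inside the bin, centred near (57, -118) and (-37, -119) mm in the stand's frame. The bucket hides one of them from the scene camera, so that block is confirmed from the top view only.

**Not directly checked:**
- I had no picture between letting go and the tip. The first one afterwards already showed the bucket tipped with both blocks in the bin.
- I did not measure the block and bucket speeds at rest.

No check failed or disagreed.

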